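# Jack up the front of the tool grinder and hold it

### The arm

A 6-joint arm with a two-finger parallel gripper is mounted at the origin on a cart in front of the work surface, level with it; the furniture and walls round the work are solid. World frame = base frame: x ahead of the robot, y to its left, z up, the work surface at z = 0. Lengths are in m, angles in rad, forces in N, time in s.
With the tool pointing down it reaches from about 0.225 to 0.725 m from the base axis. Payload 3.1 kg.
Tool frame: the origin (TCP) lies at the very end of the fingers, on their centre line; the grasp point (between the pads) lies 19 mm behind it (arm.grip_point_offset is the distance from the TCP to the grasp point, in m); z points along the fingers, y is the line along which they close (so a half turn about z gives the same grasp; the last joint's range is limited). The gripper opens to 85 mm and grips with 20 to 120 N. Pads are 22 mm wide; open, the fingers measure 114 mm over their backs; the gripper's body (76 mm by 85 mm) begins 54 mm behind the grasp point. The pads swing forward as they close: fully open they stand 13 mm farther back than shut.
Start: joints at [-1.432, 0.048, 0.099, 1.622, 0, 1.443], TCP at [0.138, -0.506, 0.231] pointing down, gripper open.
Joint ranges: [-2.91, 2.91], [-0.99, 1.94], [-1.21, 1.42], [-2.12, 2.29], [-1.49, 1.47], [-3.14, 3.14]. Speed limits (rad/s): [2.79, 2.79, 3.14, 3.14, 3.14, 3.14].

### API

Orientations are given as a unit quaternion [w, x, y, z].
In Python, from workcell import arm gives the robot as it stands. The module is installed in compiled form; this text tells all that it offers.
- The arm moves only by the shell command python3 -m pendant 'ROWS' [OPENING] [FORCE]. ROWS is JSON, a list that holds one entry, the list of rows, each a list of 4 numbers: the shift along the tool's x, y, z in mm, then the turn about the tool's z in degrees. In form: [[[dx, dy, dz, roll], ...]]. A call has 1 to 10 rows; each row is the pose to reach, as a shift and turn from the pose commanded when the call began, along the tool's axes at that moment; what a row does not reach only later rows make up. A row lasts 1/12 s, in which the tool goes at most 41.7 mm and 7.16 degrees, less where a joint would pass 70% of its speed; a pose out of reach is approached as far as the arm can. A call with a gripper value outside its range is refused whole. OPENING is the gripper command: -1 is fully open, 1 is shut, values between are in proportion, set as the call begins (- or left out, the last holds). The fingers move at their own pace and stop on an object; FORCE is the grip in N (left out, the last holds). Time passes only in rows, so rows that repeat a pose let the fingers close. It gives the time, the measured TCP pose, the force, the opening and the grip force at its end, in the units of the state.
- arm.read_state(): the state, without advancing time (a new reading comes with each control period).
- arm.camera(name): name is "scene" or "top" or "wrist"; returns a dict with "pixels" (384x512x3 uint8, red, green, blue), "mtx" (3x3 intrinsics, pixels), "position" and "attitude" of the camera in the world. Camera axes: x right, y down, z forward; pixel columns grow to the right and rows downward; lengths in m; the calibration is good to about 2 mm. A picture is of the moment at which its call begins. There is no depth.
- arm.hand_in(): hands the job in; it is judged then, once.
The state is a dict: "t": time; "q": joint angles; "joint_vel": joint speeds; "effort": joint torques, N m; "ee_pos": TCP position; "tool_rot": TCP orientation; "force": force on the tool from outside, world axes, zero at the start; "moment": the same for the moment, N m; "opening": opening from 0.0 (shut) to 1.0 (fully open); "grasp_force": force on a finger pad.
Only numpy, scipy, OpenCV 4.12 (cv2) and the standard library are available. Lean on these libraries where they do the work, as an engineer would, in place of code of your own. Each camera call takes 0.05 s, during which the arm holds its last target. There are 200 camera calls.

### The job

The front of the small tool grinder must be raised so that a shim can go under its feet. Bring the little toe jack over, turn it to face the grinder squarely and stand it on the bench with its round saddle centred under the round lift pad of the ringed lug (not the forked ear), handle still up; then press the jack's handle all the way down so that the jack alone raises the grinder, and finish while your fingers still hold the handle fully down. Leave the tweezers, movement holder, abrasive block, screwdriver and brass blank where they lie.

Things in the scene. Friction and masses are not known exactly. Their poses are not given: they have to be found in the camera images.
- grinder: Grey tool grinder, fixed, 150 x 140 x 120 mm. Origin on the bench under its plate's middle; -x is its front, z up. Plate z 40-48 mm, front edge x = -66 mm; 16 mm feet at x = -40, y = +-60. From the front edge stick out, to x = -100: lift lug at y = -25 (30 wide, top z 50, raised ring on it, round pad beneath) and a plain two-pronged ear at y = +45. Motor starts 57 mm behind the edge.
- lift_pad (a point): Centre of the flat underside of the round 24 mm lift pad under the lift lug, at x = -86, y = -25 mm of the grinder, 40 mm above the bench while the grinder stands on its feet.
- grinder_plate (a joint): Tilt of the grinder's plate about its rear hinge, rad; 0 = standing on its feet, grows as the front is raised. The hinge is 152 mm behind the lift pad. The front weighs roughly 7 N on the jack.
- jack: Loose steel toe jack, 0.7 kg. Origin on its underside below the tower's middle; +x is the toe (saddle) end, -x the handle end, z up. Base 56 mm wide, 8 thick, x = -106 to +80 mm. Tower: block 34 mm (x) by 30 mm (y), up to z = 71 mm, gripped from above across its 30 mm (along y). From the tower to x = 54 a low rib, top z = 18 mm.
- saddle_top (a point): Centre of the top of the jack's round 28 mm saddle, at x = +60 mm of the jack; 30 mm above the jack's underside when lowered. It rises straight up by 46.7 mm per rad of handle, 28 mm at full stroke.
- jack_handle (a joint): Jack handle, rad: 0 = up (it slopes up 0.42 rad from the tower), 0.6 = fully down. It pivots about local y at x = 0, z = 45 mm of the jack; a spring returns it when let go. About 3 N on the pedal moves it at first, 7 to 9 N with the grinder lifted at the bottom.
- jack_pedal (a point): Centre of the upper face of the flat rubber pedal (34 x 24 mm) at the handle's end: 105 mm along the handle from its pivot, 9 mm above the handle's centre line. About 96 mm above the bench and 92 mm behind the tower's middle with the handle up; 35 mm above and 107 mm behind with it fully down.
- tweezers: Bystander: steel tweezers, 122 mm long, lying on the bench.
- movement_holder: Bystander: small round metal holder with two jaws, 38 x 48 x 22 mm.
- abrasive_block: Bystander: dark rubber block, 62 x 30 x 16 mm.
- driver_yellow: Bystander: screwdriver with a fat handle, 135 mm long, lying down.
- brass_blank: Bystander: brass piece, 32 x 50 x 10 mm.

How it is judged:
By the outcome, as a careful person would: the job done as asked, in the order asked, and still so for the second after the job is handed in, while the arm keeps its last pose, push and grip.
It also fails if it takes over 51 s, if anything falls off the work surface, if the arm or the gripper's body presses on something with over 40 N, if the wrist force passes 120 N, or if a joint passes its speed limit or range.

## Working session

There is one attempt and no reset: what is moved stays moved. The work goes in short steps, Python scripts to look and compute and a shell command to move; the robot and the scene stay as the last step left them, time stands still between calls to the robot, and variables do not carry over. Pictures are saved under pics/ and viewed, at most 10 in all, crops included, and the job is handed in when it is done.

```bash
mkdir -p pics; cat > h.py <<'E'
import numpy as np,cv2,json
from workcell import arm
from scipy.spatial.transform import Rotation as R
def rot(q): return R.from_quat([q[1],q[2],q[3],q[0]]).as_matrix()
def snap(name,fn):
    c=arm.camera(name); cv2.imwrite('pics/%s.png'%fn,c['pixels'][:,:,::-1])
    a=np.array(c['attitude']); 
    M=rot(a) if a.size==4 else a.reshape(3,3)
    np.savez('pics/%s.npz'%fn,K=c['mtx'],p=c['position'],M=M)
    return c
def ray(fn,u,v):
    d=np.load('pics/%s.npz'%fn); r=d['M']@np.linalg.inv(d['K'])@[u,v,1]; return d['p'],r
def atz(fn,u,v,z):
    p,r=ray(fn,u,v); return p+r*(z-p[2])/r[2]
def tri(obs):
    A=0;b=0
    for o in obs:
        p,r=ray(*o); r=r/np.linalg.norm(r); P=np.eye(3)-np.outer(r,r); A=A+P; b=b+P@p
    return np.linalg.solve(A,b)
def proj(fn,X):
    d=np.load('pics/%s.npz'%fn); c=d['M'].T@(np.array(X)-d['p']); c=d['K']@c; return c[:2]/c[2]
E
python3 - <<'E'
from h import *
for n in ['scene','top']:
    c=snap(n,n+'0'); print(n,c['position'],c['attitude'])
a=cv2.imread('pics/scene0.png');b=cv2.imread('pics/top0.png')
print(arm.read_state())
E
```

```text
scene [-0.07775479 -0.76187509  1.12229778] [-0.35327707  0.8812666  -0.29484713  0.10784088]
top [0.40456919 0.06146171 1.41181051] [-0.01978205  0.7107296  -0.70249241  0.0312493 ]
{'t': 0.1, 'q': array([-1.43180517e+00,  4.86957361e-02,  9.77201753e-02,  1.62198611e+00,
        3.99060292e-06,  1.44297603e+00]), 'joint_vel': array([-1.17957906e-04, -2.48534728e-03,  3.37236358e-03, -4.36410377e-04,
        1.55508308e-03,  8.73180346e-05]), 'effort': array([ 2.31653408e-03, -3.39851296e+01,  3.20935965e+01,  1.57756114e-02,
       -1.95269572e-04, -2.17072600e-07]), 'ee_pos': array([ 0.13832088, -0.50587289,  0.23020708]), 'tool_rot': array([-1.08266361e-03,  9.91114065e-01,  1.33010293e-01, -4.05187485e-06]), 'force': array([ 0.04907241, -0.50528513, -0.47133413]), 'moment': array([0.02705698, 0.00493875, 0.01885837]), 'grasp_force': 0.0, 'opening': 0.9967424010646941}
```

View pics/scene0.png

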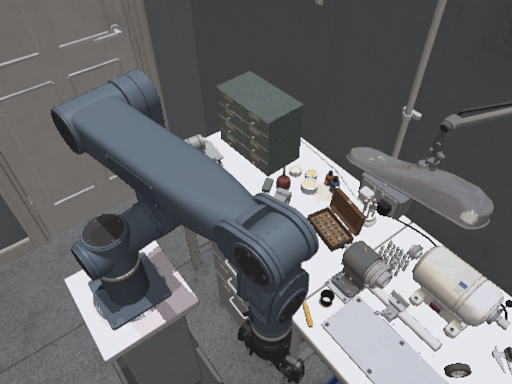

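View pics/top0.png

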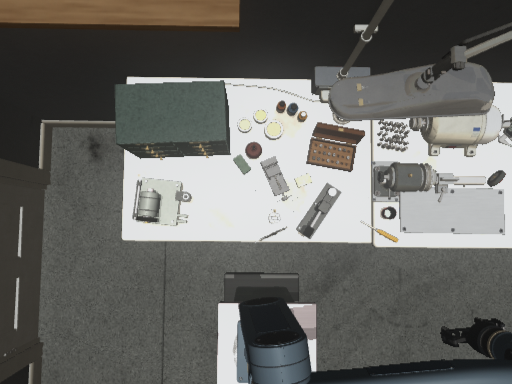

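The top view shows the grinder at about (160,202) with its lug ring at (186,197), and a jack candidate at (320,210). I'll zoom in.

```bash
python3 - <<'E'
from h import *
b=cv2.imread('pics/top0.png')[150:250,125:345]
cv2.imwrite('pics/top0c.png',cv2.resize(b,(792,360),interpolation=cv2.INTER_CUBIC))
for u,v in [(186,197),(183,217),(300,232),(334,190),(320,210),(270,160),(283,195),(270,340)]: print(u,v,atz('top0',u,v,0.04).round(3))
E
```

```text
186 197 [0.487 0.265 0.04 ]
183 217 [0.424 0.273 0.04 ]
300 232 [ 0.38 -0.1   0.04]
334 190 [ 0.516 -0.208  0.04 ]
320 210 [ 0.451 -0.163  0.04 ]
270 160 [ 0.61  -0.002  0.04 ]
283 195 [ 0.498 -0.045  0.04 ]
270 340 [ 0.043 -0.007  0.04 ]
```

View pics/top0c.png

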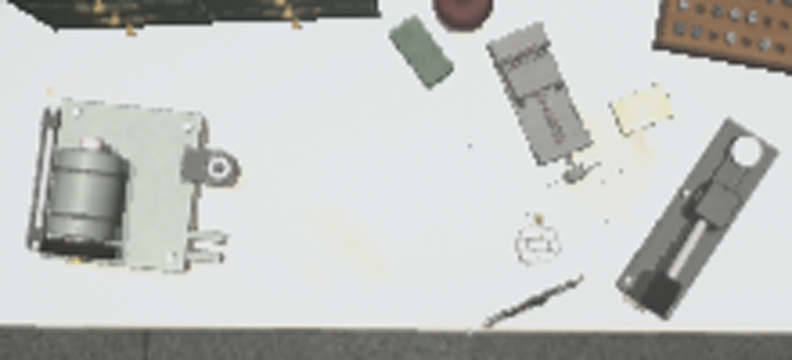

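The jack's saddle is at (332,192), tower at (324,206) and pedal at (307,230). The grinder's front faces world -y. I'll move above the jack with the tool yaw near 142°.

```bash
python3 -m pendant '[[[402,-237,0,-127],[402,-237,0,-127],[402,-237,0,-127],[402,-237,0,-127],[402,-237,0,-127],[402,-237,0,-127],[402,-237,0,-127],[402,-237,0,-127],[402,-237,0,-127],[402,-237,0,-127]]]'
python3 - <<'E'
from h import *
s=arm.read_state();M=rot(s['tool_rot']);print(np.degrees(np.arctan2(M[1,0],M[0,0])),np.degrees(s['q']))
s=lambda u,v,z:atz('top0',125+u/3.6,150+v/3.6,z).round(4)
sa=s(747,150,.03);to=s(718,200,.071);pe=s(655,290,.096);print(sa,to,pe)
print(s(219,168,.052),s(205,115,.048),s(188,270,.048),s(70,100,.048))
E
```

```text
t: 0.93
ee_pos: [0.4297, -0.2057, 0.2309]
tool_rot: [-0.0, 0.724, 0.69, -0.0]
force: [0.7, -1.6, -0.9]
opening: 0.998
grasp_force: 0.0
87.26283746783274 [-3.36528049e+01 -4.45815126e+00 -1.48844930e+00  9.29951069e+01
 -6.60462080e-03  5.90843574e+01]
[ 0.511  -0.2055  0.03  ] [ 0.464  -0.1723  0.071 ] [ 0.3859 -0.1143  0.096 ]
[0.4877 0.2634 0.052 ] [0.5347 0.2773 0.048 ] [0.3982 0.289  0.048 ] [0.5464 0.3963 0.048 ]
```

```bash
python3 -m pendant '[[[35,32,0,-57],[35,32,0,-57],[35,32,0,-57],[35,32,0,-57],[35,32,0,-57],[35,32,0,-57],[35,32,0,-57],[35,32,0,-57],[35,32,0,-57]]]'
python3 - <<'E'
from h import *
s=arm.read_state();M=rot(s['tool_rot']);print(np.degrees(np.arctan2(M[1,0],M[0,0])),np.degrees(s['q'][5]))
c=snap('wrist','w1');print(c['position'],c['attitude'])
b=cv2.imread('pics/w1.png');cv2.imwrite('pics/w1.png',b)
E
```

```text
t: 1.68
ee_pos: [0.4624, -0.1742, 0.2306]
tool_rot: [-0.001, 0.309, 0.951, 0.0]
force: [0.8, 0.6, -0.3]
opening: 1.001
grasp_force: 0.0
144.02392260321548 7.546666996653574
[ 0.40521853 -0.13461844  0.37243683] [0.12460078 0.88221489 0.44960404 0.06346443]
```

View pics/w1.png

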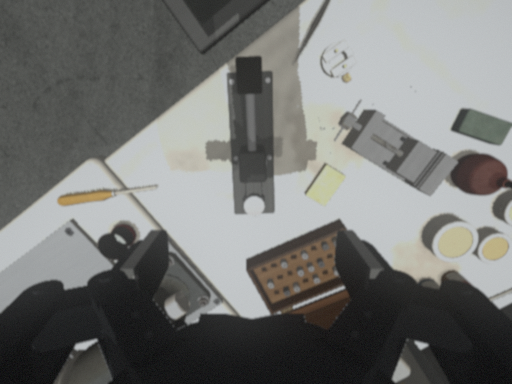

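The wrist view shows the saddle at (254,205), tower top near (253,165), pedal near (249,74), and base corners near (235,213), (273,213), (228,73), (271,70).

```bash
python3 - <<'E'
from h import *
for u,v in [(235,213),(273,212),(228,73),(271,70)]: print(atz('w1',u,v,.008).round(4))
T=lambda u,v:('top0',125+u/3.6,150+v/3.6)
print('saddle',tri([('w1',254,205),T(747,150)]),atz('w1',254,205,.03))
print('tower',tri([('w1',253,166),T(718,200)]),atz('w1',253,166,.071))
b=cv2.imread('pics/w1.png')[40:230,200:310]
b=cv2.convertScaleAbs(b,alpha=2,beta=20)
cv2.imwrite('pics/w1c.png',cv2.resize(b,(330*4//3,570*4//3-160),interpolation=cv2.INTER_CUBIC) if 0 else cv2.resize(b,None,fx=3,fy=3,interpolation=cv2.INTER_CUBIC))
E
```

```text
[ 0.5107 -0.2396  0.008 ]
[ 0.5406 -0.196   0.008 ]
[ 0.3602 -0.1371  0.008 ]
[ 0.388 -0.093  0.008]
saddle [ 0.51128149 -0.20697347  0.02565276] [ 0.50994131 -0.20667874  0.03      ]
tower [ 0.46491323 -0.17622532  0.04460856] [ 0.45988412 -0.17229574  0.071     ]
```

View pics/w1c.png

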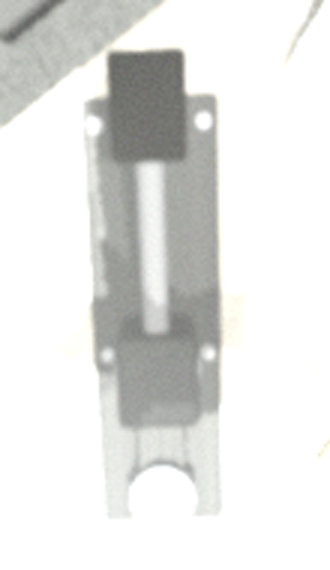

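```bash
python3 -m pendant '[[[2,-1,40,-2],[2,-1,80,-2],[2,-1,120,-2],[2,-1,155,-2],[2,-1,180,-2],[2,-1,190,-2],[2,-1,190,-2]]]' && python3 -m pendant '[[[0,0,0,0],[0,0,0,0],[0,0,0,0],[0,0,0,0],[0,0,0,0],[0,0,0,0],[0,0,0,0]]]' 1 80
```

```text
t: 2.32
ee_pos: [0.4577, -0.1726, 0.0378]
tool_rot: [-0.004, 0.294, 0.956, 0.001]
force: [0.3, 0.6, -0.7]
opening: 1.001
grasp_force: 0.0
t: 2.9
ee_pos: [0.4625, -0.1741, 0.0436]
tool_rot: [0.002, 0.293, 0.956, 0.0]
force: [2.1, 2.8, 5.5]
opening: 0.342
grasp_force: 79.5
```

```bash
python3 -m pendant '[[[0,0,-25,0],[0,0,-55,0],[0,0,-85,0],[20,33,-90,-7],[40,66,-90,-14],[60,99,-90,-21],[80,132,-90,-28],[100,165,-90,-35],[118,195,-90,-42],[130,215,-90,-49]]]'
python3 - <<'E'
from h import *
s=arm.read_state();M=rot(s['tool_rot']);print(np.degrees(np.arctan2(M[1,0],M[0,0])),np.degrees(s['q'][5]),s['moment'])
E
```

```text
t: 3.73
ee_pos: [0.4713, 0.0799, 0.1292]
tool_rot: [-0.002, -0.134, 0.991, 0.001]
force: [0.3, -1.2, -6.2]
opening: 0.337
grasp_force: 81.7
-164.62144425060777 -13.850316428360399 [-0.01308595 -0.13359435 -0.04171662]
```

```bash
python3 -m pendant '[[[-4,10,0,-7],[-8,20,0,-14],[-12,30,0,-21],[-16,40,0,-28],[-19,48,0,-35],[-19,51,0,-42],[-19,51,0,-49],[-19,51,0,-56],[-19,51,0,-63],[-19,51,0,-70]]]' && python3 -m pendant '[[[0,0,40,0],[0,0,50,0],[0,0,50,0],[0,0,50,0]]]'
python3 - <<'E'
from h import *
s=arm.read_state();M=rot(s['tool_rot']);print(np.degrees(np.arctan2(M[1,0],M[0,0])),np.degrees(s['q'][5]))
c=snap('wrist','w2');snap('top','top1');b=cv2.imread('pics/w2.png');b=cv2.resize(b,(768,576),interpolation=cv2.INTER_CUBIC);cv2.imwrite('pics/w2c.png',b)
E
```

```text
t: 4.57
ee_pos: [0.4768, 0.1306, 0.1289]
tool_rot: [-0.002, -0.677, 0.736, 0.001]
force: [0.9, 0.2, -7.3]
opening: 0.334
grasp_force: 81.6
t: 4.9
ee_pos: [0.4762, 0.1306, 0.079]
tool_rot: [-0.003, -0.675, 0.738, 0.002]
force: [1.2, -0.9, -5.7]
opening: 0.336
grasp_force: 81.9
-95.11318915280154 -77.32879188878998
```

View pics/w2c.png

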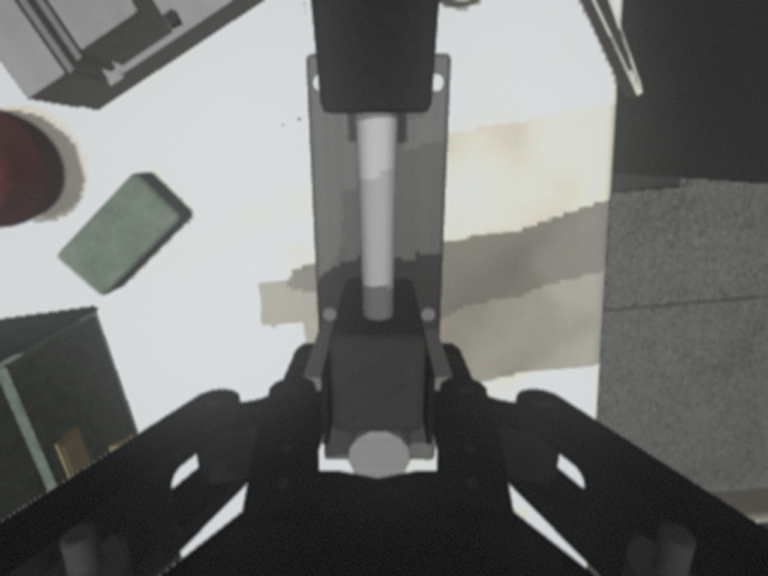

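The wrist view shows the jack held straight: saddle at (380,455), tower at (378,380), base edges parallel to the image columns. The grinder is hidden behind the fingers, so I'll check the top and scene views.

```bash
python3 - <<'E'
from h import *
snap('scene','sc1')
print('saddle',atz('w2',253.3,303.3,.03+.038).round(4))
a=cv2.imread('pics/top1.png');u,v=proj('top1',[.48,.25,.05]).astype(int);print(u,v)
A=cv2.resize(a[v-35:v+35,u-30:u+50],None,fx=8,fy=8,interpolation=cv2.INTER_CUBIC)
print('top origin',u-30,v-35)
a=cv2.imread('pics/sc1.png');print(proj('sc1',[.4877,.2634,.05]))
cv2.imwrite('pics/cmp.png',A)
for X in ([.47,-.17,.07],[.4877,.2634,.05]): print(proj('top1',X))
E
```

```text
saddle [0.4795 0.1824 0.068 ]
190 199
top origin 160 164
[214.75156743 163.99130259]
[323.6675404 203.6349874]
[185.91465786 196.71827874]
```

View pics/cmp.png

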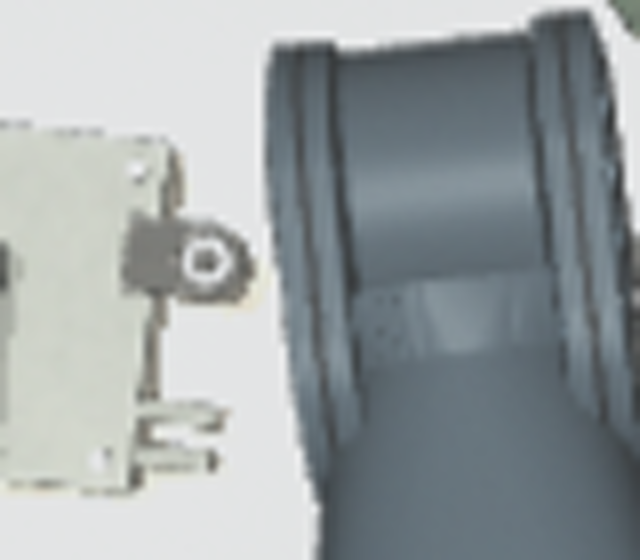

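The ring centre is at (207,262), the plate front corners at (170,145) and (136,488), and the ear below the lug.

```bash
python3 - <<'E'
from h import *
f=lambda u,v,z:atz('top1',(u+.5)/8-.5+160,(v+.5)/8-.5+164,z)
r=f(207,262,.052);a=f(168,143,.046);b=f(135,489,.046);print(r,a,b,np.degrees(np.arctan2(a[0]-b[0],-(a[1]-b[1])))-0)
m1=f(137,170,.05);m2=f(102,459,.05);print(m1,m2)
d=a-b;print('yaw edge',np.degrees(np.arctan2(d[1],d[0]))+90); d=m1-m2;print('yaw bolts',np.degrees(np.arctan2(d[1],d[0]))+90)
E
```

```text
[0.48884353 0.2646358  0.052     ] [0.53640947 0.28207852 0.046     ] [0.39915393 0.2918033  0.046     ] 85.94727203450725
[0.52513006 0.293418   0.05      ] [0.41079879 0.30436478 0.05      ]
yaw edge 85.94727203450724
yaw bolts 84.530817074777
```

```bash
python3 -m pendant '[[[0,0,16,0],[0,0,28,0],[0,0,32,0],[0,0,32,0],[-15,0,32,0],[-30,0,32,0],[-45,0,32,0]]]' && python3 -m pendant '[[[-10,0,0,0],[-20,0,0,0],[-28,-1,0,0],[-32,-1,0,0],[-32,-1,0,0],[-32,-1,2,0],[-32,-1,4,0],[-32,-1,5,0],[-32,-1,5,0]]]'
```

```text
t: 5.63
ee_pos: [0.4832, 0.1763, 0.0502]
tool_rot: [0.001, -0.675, 0.738, -0.0]
force: [0.1, 0.5, -6.4]
opening: 0.333
grasp_force: 82.2
t: 6.38
ee_pos: [0.4862, 0.207, 0.044]
tool_rot: [-0.0, -0.675, 0.738, 0.0]
force: [0.0, 0.4, -6.6]
opening: 0.337
grasp_force: 82.2
```

```bash
python3 -m pendant '[[[0,-1,1,0],[0,-1,2,0],[0,-1,2,0],[0,-1,2,0]]]'; python3 -m pendant '[[[0,0,1,0],[0,0,2,0],[0,0,2,0]]]'
```

```text
t: 6.72
ee_pos: [0.487, 0.2072, 0.0436]
tool_rot: [-0.0, -0.675, 0.738, 0.0]
force: [-4.0, -2.4, 1.3]
opening: 0.341
grasp_force: 83.2
t: 6.97
ee_pos: [0.487, 0.2072, 0.0436]
tool_rot: [-0.0, -0.675, 0.738, -0.0]
force: [-8.3, -3.4, 10.4]
opening: 0.333
grasp_force: 84.5
```

```bash
python3 -m pendant '[[[0,0,-2,0],[0,0,-2,0],[0,0,-2,0],[0,0,-2,0],[0,0,-2,0],[0,0,-2,0]]]' -1; python3 -m pendant '[[[0,0,-35,0],[0,0,-75,0],[0,0,-115,0],[-10,0,-155,0],[-40,0,-185,0],[-60,0,-190,0],[-60,0,-190,0],[-60,0,-190,0],[-60,0,-190,0]]]'
python3 - <<'E'
from h import *
c=snap('wrist','w3');b=cv2.imread('pics/w3.png');print(proj('w3',[.488,.265,.05]))
b=b[90:290,130:380];cv2.imwrite('pics/w3c.png',cv2.resize(b,None,fx=3,fy=3,interpolation=cv2.INTER_CUBIC))
E
```

```text
t: 7.47
ee_pos: [0.4876, 0.2076, 0.0422]
tool_rot: [0.0, -0.675, 0.738, -0.0]
force: [0.6, 0.6, -0.3]
opening: 1.003
grasp_force: 0.0
t: 8.22
ee_pos: [0.4923, 0.2668, 0.2311]
tool_rot: [-0.001, -0.675, 0.738, 0.0]
force: [0.0, 0.2, -0.3]
opening: 1.001
grasp_force: 0.0
[254.76919962 165.18955558]
```

View pics/w3c.png

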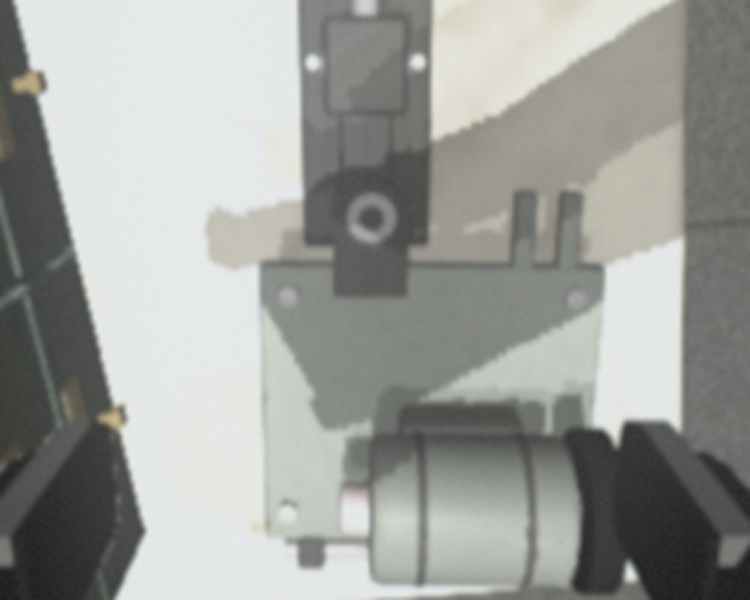

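The wrist view shows the lug ring at (371,217), base front corners (304,244) and (427,244), tower top (327–406, 18–112), and plate front edge (260,263)–(605,265).

```bash
python3 - <<'E'
from h import *
f=lambda u,v,z:atz('w3',(u+.5)/3-.5+130,(v+.5)/3-.5+90,z)
ring=f(371,217,.052);e1=f(260,264,.048);e2=f(605,266,.048);b1=f(288,297,.05);b2=f(577,298,.05)
for a,b in((e1,e2),(b1,b2)):
  d=a-b;print('grinder yaw',np.degrees(np.arctan2(d[1],d[0]))+90,np.linalg.norm(d))
c1=f(304,244,.008);c2=f(427,244,.008);t1=f(300,0,.008);t2=f(433,0,.008)
for a,b in((c1,t1),(c2,t2),((c1+c2)/2,(t1+t2)/2)):
  d=a-b;print('jack yaw',np.degrees(np.arctan2(d[1],d[0])))
d=c1-c2;print('base width',np.linalg.norm(d),np.degrees(np.arctan2(d[1],d[0]))+90)
y=np.radians(85.);dx=np.array([np.cos(y),np.sin(y),0]);dy=np.array([-dx[1],dx[0],0])
sad=(c1+c2)/2-.02*dx
tow=sum(f(u,v,.071) for u,v in((327,18),(406,18),(327,112),(406,112)))/4
print('tower size',[f(327,18,.071)-f(406,18,.071),f(327,18,.071)-f(327,112,.071)])
print('ring',ring,'sad base',sad,'sad tower',tow+.06*dx)
for s in(sad,tow+.06*dx): print('err fwd,left',(ring-s)@dx,(ring-s)@dy)
h1=f(313,63,.01);h2=f(417,62,.01);
em=(e1+e2)/2; pad=em-.020*dx-.025*dy
print('pad from edge',pad,(pad-ring)@dx,(pad-ring)@dy)
E
```

```text
grinder yaw 84.54868997426908 0.1375786066938666
grinder yaw 84.68278669124605 0.11580222350929849
jack yaw 84.66879593315657
jack yaw 84.68484430897341
jack yaw 84.67682062603923
base width 0.054684423456653225 84.89332330430848
tower size [array([ 0.02690376, -0.00239822,  0.        ]), array([-0.00320154, -0.03143483,  0.        ])]
ring [0.48932568 0.26064944 0.052     ] sad base [0.49154497 0.26163325 0.008     ] sad tower [0.49126034 0.2631892  0.071     ]
err fwd,left -0.001173496971254905 0.0021251057236371055
err fwd,left -0.002698717932829262 0.0017059475095775347
pad from edge [0.48976613 0.26094326 0.048     ] 0.0003310900795344216 -0.0004131639755536607
```

Yaw is right to about 0.1°. The saddle is about 2 mm too far right and 1–2 mm too far forward, so I'll regrasp and correct.

```bash
python3 -m pendant '[[[30,0,0,0],[60,0,10,0],[60,0,50,0],[60,0,90,0],[60,0,130,0],[60,0,165,0],[60,0,185,0],[60,0,190,0],[60,0,190,0],[60,0,190,0]]]'; python3 -m pendant '[[[0,0,0,0],[0,0,0,0],[0,0,0,0],[0,0,0,0],[0,0,0,0],[0,0,0,0],[0,0,0,0]]]' 1 80;  python3 -m pendant '[[[0,0,-3,0],[0,0,-3,0],[1,1,-3,0],[2,2,-3,0],[2,2,-3,0],[2,2,-3,0]]]'
```

```text
t: 9.1
ee_pos: [0.4876, 0.2071, 0.0428]
tool_rot: [0.0, -0.675, 0.738, -0.0]
force: [-1.3, 0.0, -0.5]
opening: 0.998
grasp_force: 0.0
t: 9.68
ee_pos: [0.4875, 0.2079, 0.0436]
tool_rot: [0.0, -0.675, 0.738, 0.0]
force: [-2.7, 0.3, 6.0]
opening: 0.335
grasp_force: 80.5
t: 10.18
ee_pos: [0.4844, 0.2054, 0.0443]
tool_rot: [-0.001, -0.675, 0.738, 0.0]
force: [1.1, 0.3, -6.0]
opening: 0.338
grasp_force: 79.4
```

```bash
python3 -m pendant '[[[0,-1,0,0],[0,-1,2,0],[0,-1,3,0],[0,-1,3,0],[0,-1,3,0]]]'; python3 -m pendant '[[[0,0,-1,0],[0,0,-1,0],[0,0,-1,0],[0,0,-1,0],[0,0,-1,0],[0,0,-1,0]]]' -1; python3 -m pendant '[[[0,0,-35,0],[0,0,-75,0],[0,0,-115,0],[-10,0,-155,0],[-40,0,-185,0],[-60,0,-190,0],[-60,0,-190,0],[-60,0,-190,0],[-60,0,-190,0]]]'
python3 - <<'E'
from h import *
c=snap('wrist','w4');b=cv2.imread('pics/w4.png');a=cv2.imread('pics/w3.png')
f=lambda i:i[90:290,130:380]
b=f(b);cv2.imwrite('pics/w4c.png',cv2.resize(b,None,fx=3,fy=3,interpolation=cv2.INTER_CUBIC))
E
```

```text
t: 10.6
ee_pos: [0.4866, 0.2056, 0.0437]
tool_rot: [0.0, -0.675, 0.738, -0.0]
force: [-4.4, -1.4, 3.8]
opening: 0.337
grasp_force: 80.5
t: 11.1
ee_pos: [0.4864, 0.2057, 0.0433]
tool_rot: [0.0, -0.675, 0.738, -0.0]
force: [0.3, 0.2, 0.3]
opening: 1.002
grasp_force: 0.0
t: 11.85
ee_pos: [0.4911, 0.265, 0.2323]
tool_rot: [-0.001, -0.675, 0.738, 0.0]
force: [0.5, -0.3, -0.9]
opening: 0.999
grasp_force: 0.0
```

View pics/w4c.png

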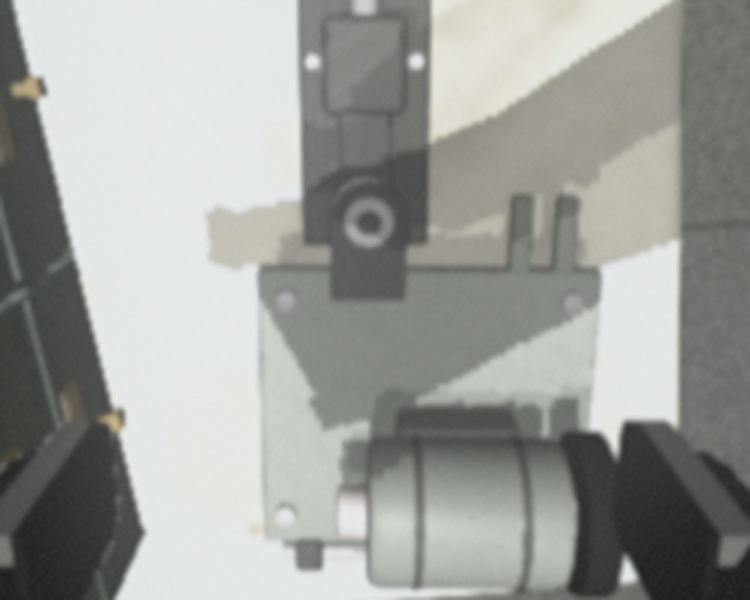

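The ring is at (369,221), base front corners at (303,243) and (426,243), and the tower top at rows 16–112, columns 325–405.

```bash
python3 - <<'E'
from h import *
f=lambda u,v,z:atz('w4',(u+.5)/3-.5+130,(v+.5)/3-.5+90,z)
y=np.radians(84.65);dx=np.array([np.cos(y),np.sin(y),0]);dy=np.array([-dx[1],dx[0],0])
ring=f(369,221,.052);e=(f(258,268,.048)+f(601,270,.048))/2-.02*dx-.025*dy
sad=(f(303,243,.008)+f(426,243,.008))/2-.02*dx
tow=sum(f(u,v,.071) for u,v in((325,16),(405,16),(325,112),(405,112)))/4+.06*dx
print(ring,e,sad,tow)
for s in(sad,tow): print('err fwd,left',(ring-s)@dx,(ring-s)@dy)
tw=tow-.06*dx;print('tower',tw,'pedal up',tw-.092*dx)
s=arm.read_state();M=rot(s['tool_rot']);p=s['ee_pos'];print(p)
for n,l,z in(('up',.092,.096),('down',.107,.035)):
  t=(sad+tow)/2-(.06+l)*dx; t[2]=z; print(n,t,M.T@(t-p))
E
```

```text
[0.48911266 0.26050625 0.052     ] [0.48973697 0.26077022 0.048     ] [0.49071826 0.25953726 0.008     ] [0.4909759  0.26093187 0.071     ]
err fwd,left 0.0008150598058562823 0.0016889559135298635
err fwd,left -0.0005974909626005974 0.0018154413351519668
tower [0.48538153 0.20119324 0.071     ] pedal up [0.4768035  0.10959402 0.071     ]
[0.4909029  0.26457371 0.23183485]
up [0.47667468 0.10889672 0.096     ] [ 1.56096099e-01 -3.53983128e-05  1.36098783e-01]
down [0.47527609 0.09396206 0.035     ] [ 1.70993006e-01 -1.20941542e-04  1.97123981e-01]
```

Fore-aft error is under 1 mm, lateral about 1.7 mm, yaw aligned. That is good enough. Next, shut the fingers and hover over the pedal.

```bash
python3 -m pendant '[[[35,0,0,0],[75,0,0,0],[115,0,0,0],[145,0,10,0],[156,0,40,0],[156,0,75,0],[156,0,100,0],[156,0,115,0],[156,0,122,0],[156,0,122,0]]]' 1 60; python3 -m pendant '[[[0,0,0,0],[0,0,0,0],[0,0,0,0]]]'
python3 - <<'E'
from h import *
s=arm.read_state();M=rot(s['tool_rot']);print(np.degrees(np.arctan2(M[1,0],M[0,0])),s['ee_pos'])
snap('wrist','w5');cv2.imwrite('pics/w5c.png',cv2.imread('pics/w5.png'))
E
```

```text
t: 12.73
ee_pos: [0.4751, 0.1091, 0.1081]
tool_rot: [-0.003, -0.675, 0.738, 0.002]
force: [-0.7, -0.6, -0.3]
opening: 0.002
grasp_force: 0.0
t: 12.98
ee_pos: [0.479, 0.1101, 0.1131]
tool_rot: [0.001, -0.675, 0.738, -0.001]
force: [0.1, 0.1, 0.1]
opening: -0.0
grasp_force: 0.0
-95.09165128073151 [0.47895616 0.11011411 0.11308221]
```

View pics/w5c.png

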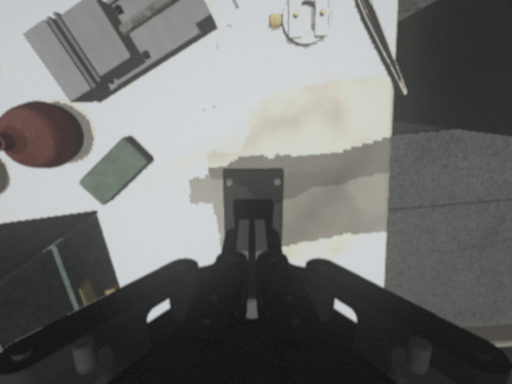

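The fingers are centred over the handle, with the pedal hidden beneath them. Pressing along its arc now.

```bash
python3 -m pendant '[[[1,1,10,0],[1,2,17,0],[3,2,22,0],[5,2,27,0],[7,2,32,0],[8,2,37,0],[10,2,42,0],[11,2,47,0],[11,2,47,0]]]'; python3 -c "
from workcell import arm;print(arm.read_state()['ee_pos'],arm.read_state()['force'])"
```

```text
t: 13.78
ee_pos: [0.4756, 0.0997, 0.0643]
tool_rot: [0.001, -0.675, 0.738, -0.0]
force: [2.7, 1.4, 5.6]
opening: 0.003
grasp_force: 2.8
[0.4756169  0.09967442 0.06429755] [2.707117   1.39674647 5.5611857 ]
```

```bash
python3 -m pendant '[[[1,0,5,0],[2,0,10,0],[3,0,15,0],[3,0,20,0],[3,0,24,0],[3,0,27,0],[3,0,29,0],[3,0,31,0],[3,0,31,0]]]'
```

```text
t: 14.53
ee_pos: [0.4757, 0.0982, 0.0358]
tool_rot: [0.003, -0.675, 0.737, 0.001]
force: [-0.7, 3.4, 11.9]
opening: 0.0
grasp_force: 5.5
```

```bash
python3 -m pendant '[[[0,0,1,0],[0,0,2,0],[0,0,2,0],[0,0,2,0]]]'
```

```text
t: 14.87
ee_pos: [0.4758, 0.0983, 0.0353]
tool_rot: [0.003, -0.675, 0.737, 0.001]
force: [-3.6, 3.8, 18.6]
opening: 0.005
grasp_force: 9.1
```

The handle is at its stop: force rises to 18.6 N with z steady at 35 mm. Now a numeric check that the grinder rose.

```bash
python3 -m pendant '[[[0,0,0,0],[0,0,0,0],[0,0,0,0],[0,0,0,0],[0,0,0,0],[0,0,0,0]]]'
python3 - <<'E'
from h import *
snap('top','top2');snap('scene','sc2')
def m(a,b,c,r,s=10,up=8):
    A=cv2.imread(a,0);B=cv2.imread(b,0);u,v=np.round(c).astype(int)
    T=cv2.resize(A[v-r:v+r,u-r:u+r],None,fx=up,fy=up,interpolation=3);S=cv2.resize(B[v-r-s:v+r+s,u-r-s:u+r+s],None,fx=up,fy=up,interpolation=3)
    _,q,_,l=cv2.minMaxLoc(cv2.matchTemplate(S,T,5));return round(q,3),(l[0]/up-s,l[1]/up-s)
P=[.489,.2607,.052];Q=[.489,.2607,.072]
for n,a in(('top','top0'),('sc','sc1')):
    b='top2' if n=='top' else 'sc2'
    print(n,'expected',proj(a,Q)-proj(a,P),m(f'pics/{a}.png',f'pics/{b}.png',proj(a,P),6))
    print('  motor end',m(f'pics/{a}.png',f'pics/{b}.png',proj(a,[.45,.34,.1]),9), proj(a,P))
E
```

```text
t: 15.37
ee_pos: [0.4758, 0.0982, 0.0354]
tool_rot: [0.003, -0.675, 0.737, 0.001]
force: [-3.8, 4.0, 19.7]
opening: 0.002
grasp_force: 9.1
top expected [-0.93472    -0.40957594] (0.482, (7.0, -3.0))
  motor end (0.948, (-1.0, -4.0)) [186.6877319  196.27813204]
sc expected [-0.43146603 -3.94439118] (0.634, (-3.0, 7.0))
  motor end (0.982, (-1.0, -2.0)) [215.39015121 163.84337522]
```

```bash
python3 - <<'E'
from h import *
def m(a,b,c,r,s=6,up=8):
    A=cv2.imread(f'pics/{a}.png',0);B=cv2.imread(f'pics/{b}.png',0);u,v=np.round(c).astype(int)
    T=cv2.resize(A[v-r:v+r,u-r:u+r],None,fx=up,fy=up,interpolation=3);S=cv2.resize(B[v-r-s:v+r+s,u-r-s:u+r+s],None,fx=up,fy=up,interpolation=3)
    _,q,_,l=cv2.minMaxLoc(cv2.matchTemplate(S,T,5));return round(q,3),(l[0]/up-s,l[1]/up-s)
def g(x,y,z):
    t=np.radians(84.65);o=np.array([.4893+.086*np.cos(t)-.025*np.sin(t),.2606+.086*np.sin(t)+.025*np.cos(t)]);return [o[0]+x*np.cos(t)-y*np.sin(t),o[1]+x*np.sin(t)+y*np.cos(t),z]
for n,p,d in(('corner-',g(-.062,-.06,.05),.016),('corner+',g(-.06,.06,.05),.016),('rear-',g(.06,-.06,.05),.001),('motorL',g(.02,-.03,.11),.006),('green block',[.59,.08,.01],0)):
  for a,b in(('top0','top2'),('sc1','sc2')):
    print(n,a,proj(a,p).round(),'exp',(proj(a,np.add(p,[0,0,d]))-proj(a,p)).round(1),m(a,b,proj(a,p),7))
E
```

```text
corner- top0 [181. 184.] exp [-0.8 -0.5] (0.765, (-1.0, -2.0))
corner- sc1 [221. 157.] exp [-0.3 -3.1] (0.792, (4.0, -6.0))
corner+ top0 [175. 222.] exp [-0.9 -0. ] (0.87, (-1.0, 0.0))
corner+ sc1 [192. 169.] exp [-0.5 -3.1] (0.857, (-1.0, -3.0))
rear- top0 [142. 180.] exp [-0.1 -0. ] (0.955, (0.0, 0.0))
rear- sc1 [206. 140.] exp [-0.  -0.2] (0.885, (1.0, -1.0))
motorL top0 [149. 190.] exp [-0.5 -0.2] (0.708, (-1.0, 0.0))
motorL sc1 [202. 136.] exp [-0.2 -1.2] (0.887, (0.0, -1.0))
green block top0 [244. 167.] exp [0. 0.] (0.822, (-2.0, -3.0))
green block sc1 [266. 187.] exp [0. 0.] (1.0, (0.0, 0.0))
```

The unobscured front corner shifted by (-1,-3) px in the scene view, against about (-0.5,-3.1) expected for a full lift. The rear barely moved, so the front is raised.

```bash
python3 -c "
from workcell import arm;print(arm.hand_in())"
```

```text
the job is handed in; nothing more can be done
None
```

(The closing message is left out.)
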